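# Push the standing notebook over onto the middle of the working board

### The job

The notebook stands on its long edge on the brown working board: push it over with your fingertips so that it falls on its back with the front cover (the one with the pale label) up, and push it along until it lies flat in the middle of the board, square with the board's edges and centred to within 2 cm. Only push it: do not take it between the fingers or lift it, and leave the bottles, the jar and the atomiser beside the board standing where they are.

Things in the scene. Friction and masses are not known exactly. Their poses are not given: they have to be found in the camera images.
- notebook: dark brown closed notebook, one stiff block 148 x 106 x 14 mm, about 0.2 kg, at first standing on a long edge on the board (106 mm tall, 14 mm thick). Origin: centre of its BACK cover. x along its 148 mm length; y along its 106 mm width (straight up while it stands); z from back cover to front cover (pale label). At first the front cover faces the robot or to one side
- notebook_foot (a point): middle of the long edge on which the notebook stands at the start (notebook frame 0, -53, 7 mm). Pushed near its top on the front cover, the notebook tips over this edge onto its back and comes to rest with its middle some 3 to 8 cm from the middle of the board; lying, it slides when pushed on an edge with the fingertips just above the board
- board: brown leather-covered working board, 212 x 212 mm, 10 mm thick, lying flat on the worktop and fixed to it (at a different place and turn each time). Origin: centre of its underside, on the worktop; its top is 10 mm above; x and y along its edges, z up
- carrier_bottle: clear round bottle with a blue-black cap, 56 mm across, 116 mm tall, standing loose beside the board, to be left alone; origin: centre of its underside, z up
- dropper_bottle: small dark dropper bottle with a black rubber bulb, 28 mm across, 93 mm tall, standing loose beside the board, to be left alone; origin: centre of its underside, z up
- low_jar: low dark jar with a black screw lid, 50 mm across, 44 mm tall, standing loose beside the board, to be left alone; origin: centre of its underside, z up
- atomiser: square black spray flacon with a black cap, 30 x 30 mm, 92 mm tall, standing loose beside the board, to be left alone; origin: centre of its underside, z up
Not all that is in view belongs to the job. Leave any turquoise look-alike of the notebook alone.

How it is judged:
By the outcome, as a careful person would: the job done as asked, in the order asked, and still so for the second after the job is handed in, with the robot touching nothing.
It also fails if it takes over 42 s, if anything falls off the work surface, if the arm or the gripper's body presses on something with over 40 N, if the wrist force passes 120 N, or if a joint passes its speed limit or range.

### The arm

A 6-joint arm with a two-finger parallel gripper is mounted at the origin on the work surface; the furniture and walls round the work are solid. World frame = base frame: x ahead of the robot, y to its left, z up, the work surface at z = 0. Lengths are in m, angles in rad, forces in N, time in s.
With the tool pointing down it reaches from about 0.425 to 1.125 m from the base axis. Payload 14.9 kg.
Tool frame: the origin (TCP) lies at the very end of the fingers, on their centre line; the grasp point (between the pads) lies 19 mm behind it (r.tcp_to_grasp is the distance from the TCP to the grasp point, in m); z points along the fingers, y is the line along which they close (so a half turn about z gives the same grasp; the last joint's range is limited). The gripper opens to 91 mm and grips with 3 to 60 N. Pads are 32 mm wide; open, the fingers measure 118 mm over their backs; the gripper's body (76 mm by 178 mm) begins 60 mm behind the grasp point.
Start: joints at [-1.169, 0.379, 1.734, -0, 1.028, -0.033], TCP at [0.295, -0.635, 0.214] pointing down, gripper open.
Joint ranges: [-2.77, 2.77], [-0.74, 2.19], [0, 2.66], [-1.06, 4.2], [0.31, 2.87], [-3.08, 3.08]. Speed limits (rad/s): [1.89, 1.89, 2.39, 3.14, 3.14, 3.14].

### API

Orientations are given as [roll, pitch, yaw] about the fixed x, y, z axes, in that order (R = Rz(yaw) Ry(pitch) Rx(roll)).
In Python, from workcell import r gives the robot as it stands. The module is installed in compiled form; this text tells all that it offers. Calls block until the motion is done:
- r.reach(position, orientation): joint-space move of the TCP to a pose.
- r.move_l(position, orientation=None, velocity=0.15, until_force=None): straight line of the TCP; orientation=None keeps the orientation; velocity is the mean speed in m/s. With until_force (N) it stops when the force on the tool has changed by that much, and returns True; else False.
- r.goto_joints(angles): joint-space move.
- r.set_gripper(opening, force=None): finger opening in m; force is the grip in N (None keeps the last); returns when the fingers have stopped.
- r.wait(seconds).
- r.solve_ik(position, orientation): joint angles nearest the present ones, or None.
- r.grab_frame(name): name is "scene" or "top" or "wrist"; returns a dict with "color" (420x560x3 uint8, blue, green, red), "fov_y" (degrees; the focal length in pixels is half the picture's height over the tangent of half this angle, whatever the lens; pixels are square), "cx", "cy" (the principal point, pixels), "eye" and "orientation" of the camera in the world. Camera axes: x right, y down, z forward; pixel columns grow to the right and rows downward; lengths in m; the calibration is good to about 2 mm. A picture is of the moment at which its call begins. There is no depth.
A pose or a line that the arm cannot do raises r.MotionError and nothing moves.
- r.hand_in(): hands the job in; it is judged then, once.
Readings, each from a call of its own:
- r.read_time(): time.
- r.read_joint_positions(): joint angles.
- r.read_qvel(): joint speeds.
- r.read_joint_efforts(): joint torques, N m.
- r.read_position(): TCP position.
- r.read_tcp_rot(): TCP orientation.
- r.read_wrist_force(): force on the tool from outside, world axes, zero at the start.
- r.read_moment(): the same for the moment, N m.
- r.read_gripper_width(): finger opening in m.
- r.read_gripper_force(): force on a finger pad.
Only numpy, scipy, OpenCV 4.12 (cv2) and the standard library are available. Lean on these libraries where they do the work, as an engineer would, in place of code of your own. Each camera call takes 0.05 s, during which the arm holds its last target. There are 200 camera calls.

## Working session

There is one attempt and no reset: what is moved stays moved. The work goes in short steps, each a Python script; the robot and the scene stay as the last script left them, time stands still between calls to the robot, and variables do not carry over. Pictures are saved under pics/ and viewed, at most 10 in all, crops included, and the job is handed in when it is done.

```bash
mkdir -p pics; python3 - <<'E'
from workcell import r
import cv2,numpy as np,pickle
d={}
for n in("scene","top"):
    f=r.grab_frame(n); d[n]=f; print(n,f["fov_y"],f["cx"],f["cy"],f["eye"],f["orientation"])
    cv2.imwrite(f"pics/{n}0.png",f["color"])
print(r.read_time(), r.read_tcp_rot())
pickle.dump(d,open("d0.pkl","wb"))
E
```

```text
scene 57.84415936027085 281.1349963513295 209.4326402461412 [-0.09363563  0.85248774  0.64539628] [-2.13051063  0.02272175 -2.52451716]
top 43.55786466241294 279.99129706099217 200.2607573687108 [0.20955544 0.11203121 1.57061396] [-2.9706817   0.00494323 -1.59606087]
0.1 [-3.14061030e+00 -7.47166888e-06  4.34809710e-01]
```

View pics/scene0.png

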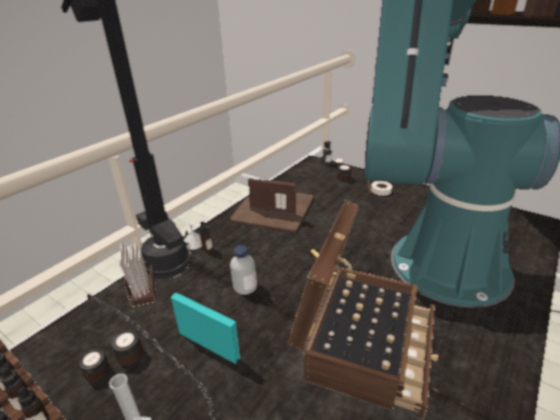

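View pics/top0.png

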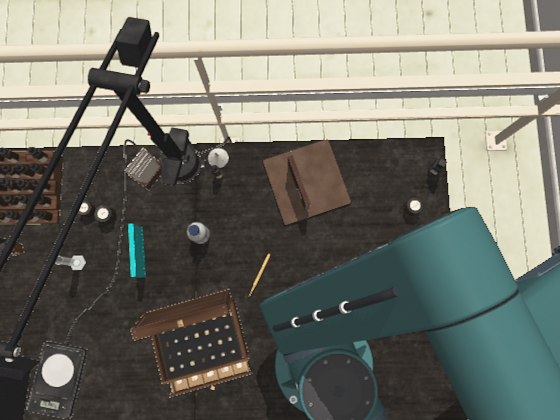

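The scene view shows the standing notebook at (272,197) with its pale label facing the camera, on the board. In the top view the board is around (307,182), the notebook's top edge at (297,180), and bottles at (197,232) and (217,165). There is also something at (415,205) and (437,165). The turquoise block is the decoy.

```bash
cat > h.py <<'E'
import numpy as np,cv2
from scipy.spatial.transform import Rotation as R
def ray(f,u,v):
    h=f["color"].shape[0]; F=h/2/np.tan(np.radians(f["fov_y"]/2))
    d=R.from_euler("xyz",f["orientation"]).as_matrix()@np.array([(u-f["cx"])/F,(v-f["cy"])/F,1]); return np.array(f["eye"]),d
def onplane(f,p,z):
    e,d=ray(f,*p); return (e+d*(z-e[2])/d[2])
def proj(f,P):
    h=f["color"].shape[0]; F=h/2/np.tan(np.radians(f["fov_y"]/2))
    c=R.from_euler("xyz",f["orientation"]).as_matrix().T@(np.array(P)-f["eye"]); return c[:2]/c[2]*F+[f["cx"],f["cy"]]
E
python3 - <<'E'
from h import *
import pickle
d=pickle.load(open("d0.pkl","rb"));f=d["top"];im=f["color"]
a=cv2.resize(im[130:250,170:460],None,fx=2.7,fy=2.7,interpolation=cv2.INTER_CUBIC)
b=cv2.resize(d["scene"]["color"][135:300,180:400],None,fx=3.0,fy=3.0,interpolation=cv2.INTER_CUBIC)[:270]
b=cv2.resize(d["scene"]["color"][140:240,180:380],(783,391))[:270]
cv2.imwrite("pics/z0.png",np.vstack([a,b]))
hsv=cv2.cvtColor(im,cv2.COLOR_BGR2HSV)
print(hsv[170,320],hsv[200,290],hsv[180,297],hsv[180,303],hsv[200,370])
for p in [(264,158),(328,140),(350,202),(284,223)]: print(p,onplane(f,p,.01).round(3))
for n,p,z in [("carrier",(197,231),.116),("drop",(218,157),.093),("jar",(415,205),.044),("atom",(437,160),.092)]: print(n,onplane(f,p,z).round(3))
E
```

```text
[ 12  93 107] [12 89 92] [  9  98 104] [ 12  95 105] [18 43 60]
(264, 158) [0.611 0.158 0.01 ]
(328, 140) [ 0.663 -0.039  0.01 ]
(350, 202) [ 0.468 -0.098  0.01 ]
(284, 223) [0.41  0.103 0.01 ]
carrier [0.38  0.346 0.116]
drop [0.596 0.289 0.093]
jar [ 0.449 -0.283  0.044]
atom [ 0.571 -0.343  0.092]
```

View pics/z0.png

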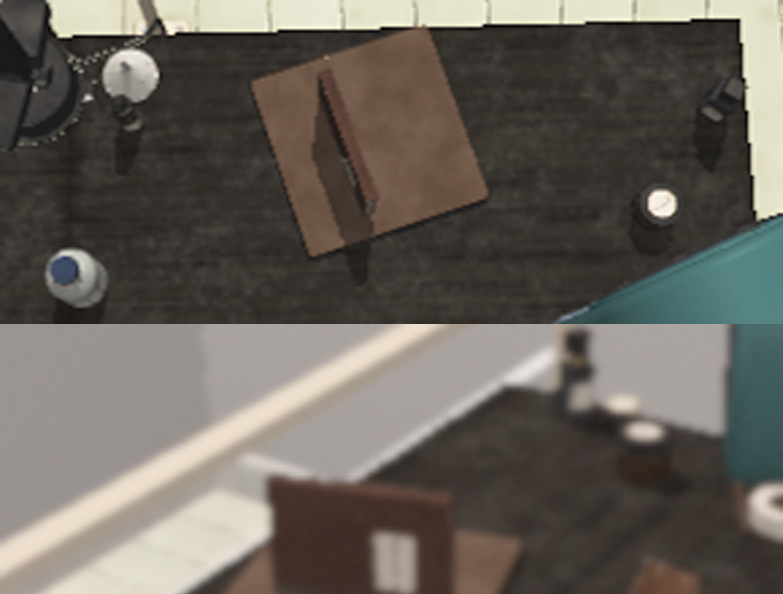

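The zoom shows the board corners, the notebook's top edge running from zoom (325,70) to (370,208), and its label face looking to +y. The push therefore goes roughly toward -y. The low objects are more than 15 cm clear of the notebook.

```bash
cat > g.py <<'E'
from h import *
import pickle
f=pickle.load(open("d0.pkl","rb"))["top"]
Z=lambda u,v:(170+(u+.5)/2.7-.5,130+(v+.5)/2.7-.5)
C=np.array([onplane(f,Z(*p),.01)[:2] for p in[(251,82),(427,27),(488,197),(310,257)]])
bc=C.mean(0)
e=[C[1]-C[0],C[2]-C[1],C[3]-C[2],C[0]-C[3]]
ang=[np.arctan2(v[1],v[0])for v in e]
byaw=np.mean([(a+np.pi/4)%(np.pi/2)-np.pi/4 for a in ang])
N=np.array([onplane(f,Z(*p),.116)[:2] for p in[(320,72),(332,70),(377,205),(365,212)]])
foot=N.mean(0); l=(N[2]+N[3]-N[0]-N[1]); L=np.linalg.norm(l); l/=L
p=np.array([l[1],-l[0]]); p=p if p[1]<0 else -p
E
python3 - <<'E'
from g import *
from workcell import r
print("board",bc,np.degrees(byaw),[np.linalg.norm(v).round(3) for v in e])
print("foot",foot,"L",L,"push",p, "T",np.linalg.norm(N[1]-N[0]))
yaw=np.arctan2(-l[0],l[1]) # tool down (roll pi): y axis = Rz(yaw)*(0,-1) 
for k in (0,np.pi):
    for d in(-.07,.05):
        for z in(.25,.097):
            q=r.solve_ik([*(foot+p*d),z],[np.pi,0,yaw+k]); print(k,d,z,None if q is None else np.round(q,2))
E
```

```text
board [0.5348081  0.03164145] 16.857734375636888 [np.float64(0.21), np.float64(0.207), np.float64(0.21), np.float64(0.21)]
foot [0.51389687 0.05868254] L 0.3081390960160907 push [ 0.2756429  -0.96126011] T 0.012853640998706197
0 -0.07 0.25 [ 0.2   0.03  2.09 -0.    1.02 -0.08]
0 -0.07 0.097 [ 0.2   0.27  2.16 -0.    0.71 -0.08]
0 0.05 0.25 [-0.02  0.06  2.06  0.    1.02 -0.3 ]
0 0.05 0.097 [-0.02  0.29  2.13 -0.    0.72 -0.3 ]
3.141592653589793 -0.07 0.25 [ 0.2   0.03  2.09 -0.    1.02  3.07]
3.141592653589793 -0.07 0.097 [ 0.2   0.27  2.16 -0.    0.71  3.07]
3.141592653589793 0.05 0.25 [-0.02  0.06  2.06 -0.    1.02  2.84]
3.141592653589793 0.05 0.097 [-0.02  0.29  2.13 -0.    0.72  2.84]
```

Sizes check out: board about 0.209 m (should be 0.212), notebook about 0.154 x 0.013 m. Toppling it now.

```bash
python3 - <<'E'
from g import *
from workcell import r
yaw=np.arctan2(-l[0],l[1]); o=[np.pi,0,yaw]
P=lambda d,z:[*(foot+p*d),z]
r.set_gripper(.055)
r.reach(P(-.07,.25),o)
r.move_l(P(-.07,.10),o,.2)
print(r.move_l(P(.035,.10),o,.08,until_force=15), r.read_position(), r.read_wrist_force())
r.wait(.5)
r.move_l(P(-.05,.22),o,.25)
r.goto_joints([-.9,0,2.0,0,1.1,-.1]) if False else None
f=r.grab_frame("wrist"); t=r.grab_frame("top"); s=r.grab_frame("scene")
pickle.dump(dict(wrist=f,top=t,scene=s),open("d1.pkl","wb"))
cv2.imwrite("pics/m1.png",np.vstack([np.hstack([cv2.resize(f["color"],(400,300)),cv2.resize(s["color"][130:265,150:330],(400,300))]),cv2.resize(t["color"][130:240,160:453],(800,300))]))
print(r.read_time())
E
```

```text
False [0.5234534  0.02534513 0.09999921] [-0.1073435   0.3719467   0.61055346]
7.3417
```

View pics/m1.png

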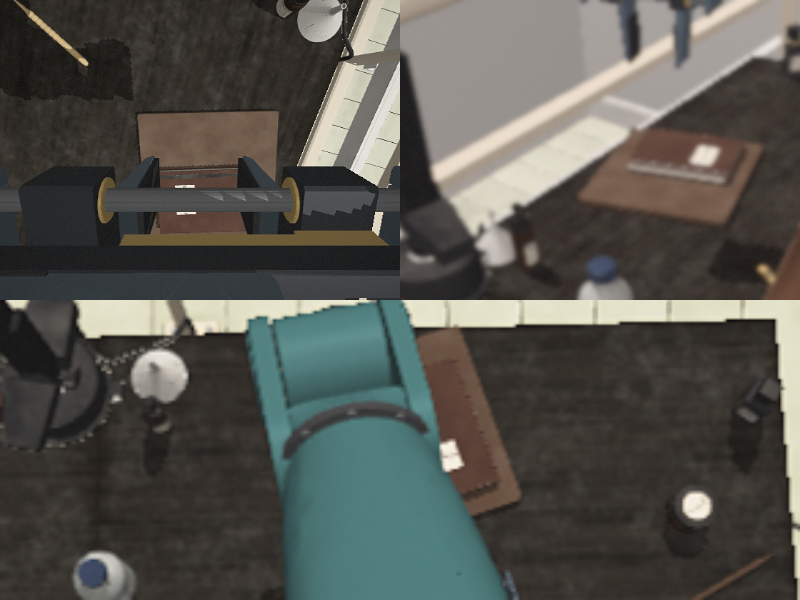

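The notebook lies with its label up, toward the -y side of the board. I'll move the hand to that side, which is the pushing side, and look again.

```bash
python3 - <<'E'
from g import *
from workcell import r
yaw=byaw
# tool y along the notebook's length = board x axis direction
o=[np.pi,0,yaw+0]
for k in(0,):
    pass
yaw=np.arctan2(-l[0],l[1]); bx=np.array([np.cos(byaw),np.sin(byaw)])
print("notebook l",np.degrees(np.arctan2(-l[1],-l[0])),np.degrees(byaw))
r.reach([*(foot+p*.23),.25],[np.pi,0,yaw])
f=r.grab_frame("wrist"); t=r.grab_frame("top")
pickle.dump(dict(wrist=f,top=t),open("d2.pkl","wb"))
cv2.imwrite("pics/m2.png",np.vstack([cv2.resize(f["color"],(400,300)),cv2.resize(t["color"][130:230,240:373],(400,300),interpolation=cv2.INTER_CUBIC)]))
print(r.read_time())
E
```

```text
notebook l 16.00033020421686 16.857734375636888
8.5333
```

View pics/m2.png

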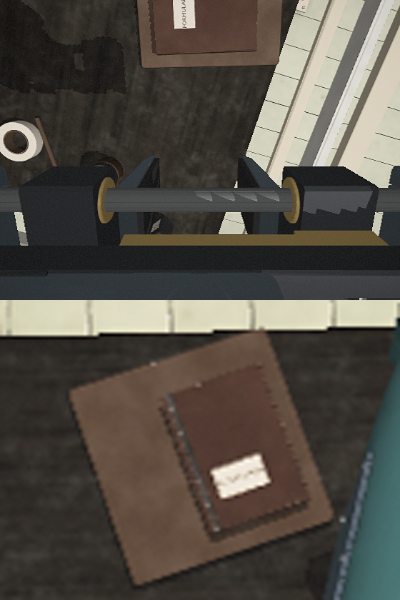

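The top crop (offset 240,130, scale 3) shows board corners at (70,90), (264,30), (332,220), (137,287) and notebook corners at (163,97), (261,65), (308,198), (215,232).

```bash
cat > m.py <<'E'
from h import *
def nb(f,B,N,ox=240,oy=130,s=3.0):
    Q=lambda P,z:np.array([onplane(f,((u+.5)/s-.5+ox,(v+.5)/s-.5+oy),z)[:2] for u,v in P])
    B=Q(B,.01);N=Q(N,.024)
    def st(C):
        e=np.roll(C,-1,0)-C; a=np.arctan2(e[:,1],e[:,0]); a=(a+np.pi/4)%(np.pi/2)-np.pi/4
        return C.mean(0),a.mean(),np.linalg.norm(e,axis=1).round(3)
    b,n=st(B),st(N); ca,sa=np.cos(b[1]),np.sin(b[1])
    off=np.array([[ca,sa],[-sa,ca]])@(n[0]-b[0])
    return b,n,off
E
python3 - <<'E'
from m import *
import pickle
f=pickle.load(open("d2.pkl","rb"))["top"]
print(nb(f,[(70,90),(264,30),(332,220),(137,287)],[(163,97),(261,65),(308,198),(215,232)]))
from g import bc,byaw;print(bc,byaw)
# mask refinement
im=f["color"];hsv=cv2.cvtColor(im,cv2.COLOR_BGR2HSV)[130:240,240:360]
m=((hsv[...,1]>70)&(hsv[...,0]<16)&(hsv[...,2]>60)).astype(np.uint8)
m=cv2.morphologyEx(m,cv2.MORPH_CLOSE,np.ones((7,7)))
m=cv2.morphologyEx(m,cv2.MORPH_OPEN,np.ones((5,5)))
c=max(cv2.findContours(m,0,2)[0],key=cv2.contourArea)
w=np.array([onplane(f,(q[0][0]+240,q[0][1]+130),.01)[:2] for q in c],np.float32)
print(cv2.minAreaRect(w*1000))
E
```

```text
((array([0.534494  , 0.03096357]), np.float64(0.2953439440710962), array([0.208, 0.208, 0.207, 0.213])), (array([ 0.5389512 , -0.00459234]), np.float64(0.31114842516726976), array([0.105, 0.144, 0.099, 0.147])), array([-0.006085  , -0.03531376]))
[0.5348081  0.03164145] 0.2942229692814943
((536.927490234375, 32.06896209716797), (213.30850219726562, 213.59222412109375), 17.270645141601562)
```

The notebook is 35 mm off in board-y and 6 mm in board-x. One square push along board +y should do it.

```bash
python3 - <<'E'
from m import *
import pickle
from workcell import r
bc=np.array([.5358,.0315]);a=.297
M=np.array([[np.cos(a),-np.sin(a)],[np.sin(a),np.cos(a)]])
W=lambda x,y,z:[*(bc+M@[x,y]),z]
from g import l
yaw=a+np.pi/2; cur=r.read_tcp_rot()[2]; yaw=yaw+np.pi*np.round((cur-yaw)/np.pi); print(cur,yaw)
o=[np.pi,0,yaw]
X=-.006
r.reach(W(X,-.14,.12),o)
r.set_gripper(.085)
r.move_l(W(X,-.14,.0155),o,.12)
print(r.move_l(W(X,-.069,.0155),o,.05,until_force=25),r.read_wrist_force(),r.read_position()-np.array(W(X,-.069,.0155)))
r.move_l(W(X,-.12,.0155),o,.12)
r.move_l(W(X,-.19,.22),o,.25)
t=r.grab_frame("top");w=r.grab_frame("wrist")
pickle.dump(dict(wrist=w,top=t),open("d3.pkl","wb"))
cv2.imwrite("pics/m3.png",cv2.resize(t["color"][130:230,240:370],(780,600),interpolation=cv2.INTER_CUBIC))
print(r.read_time())
E
```

```text
1.851392608469835 1.8677963267948965
False [ 1.05785629 -0.68561284  0.00340062] [ 4.31419283e-05 -1.47056030e-04  1.07372039e-05]
14.075
```

View pics/m3.png

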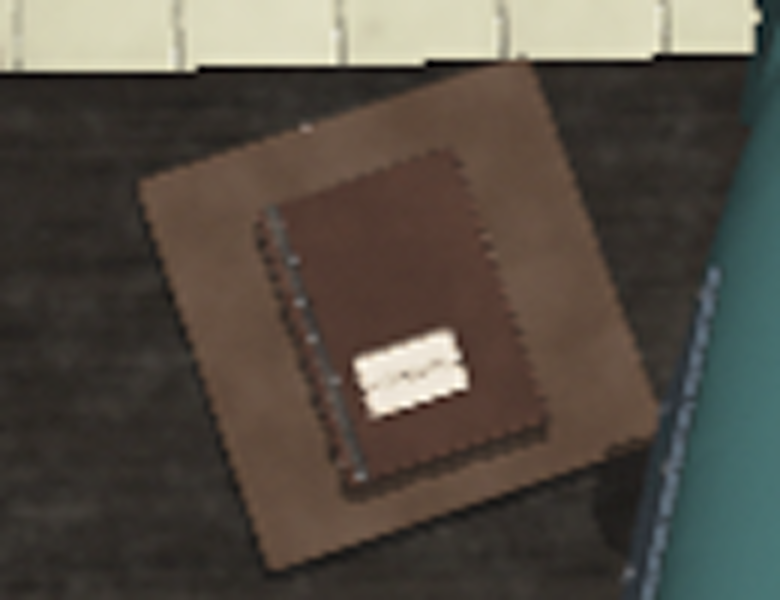

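The notebook lies flat near the middle, label up. At scale 6 its corners are at (265,205), (455,150), (548,412), (362,482), and the board's at (138,182), (530,60), (662,437), (270,573).

```bash
python3 - <<'E'
from m import *
import pickle
f=pickle.load(open("d3.pkl","rb"))["top"]
b,n,off=nb(f,[(138,182),(530,60),(662,437),(270,573)],[(265,205),(455,150),(548,412),(362,482)],s=6.)
print(b,n,off,np.degrees(n[1]-b[1]))
E
```

```text
(array([0.53502236, 0.03193779]), np.float64(0.2943377218601535), array([0.21 , 0.206, 0.208, 0.211])) (array([0.53177631, 0.0289805 ]), np.float64(0.29943091511001163), array([0.1  , 0.142, 0.099, 0.149])) [-0.00396438 -0.00188841] 0.2918184774613906
```

The offset is (-4, -2) mm and the angle error about 0.3°, well inside tolerance, and the arm is clear of everything.

```bash
python3 -c "
from workcell import r
r.wait(.3);print(r.hand_in())"
```

```text
the job is handed in; nothing more can be done
None
```

I handed the job in: the notebook was only pushed and lies flat on its back, label up, about 4 mm from the board's centre and about 0.3° off square, at about 14 s on the robot's clock; the bottles, jar and atomiser were not approached.

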